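# Slide the condiment crate home and bar it in

## Task

Put the wooden condiment crate away: with the fingertips low near its base, push it across the worktop, without lifting it or letting it rock, into the steel-railed bay until it is fully home against the back rail, and only then push the swing bar shut across its front so that the crate cannot come out. Grasp nothing, do not touch the oil bottle, mustard bottle and pepper mill that ride upright in the crate, and leave the other things on the worktop where they are.

Things in the scene. Friction and masses are not known exactly. Their poses are not given: they have to be found in the camera images.
- crate: Two-tier light-wood crate, 122 mm deep (x) by 230 wide (y), on rubber feet. On its -x (robot) side a low trough: wall 76 high at x = -57, with a darker batten at its foot (x = -61, z = 3 to 29). From x = -19 to +61 the tall part, 125 high, ends 165, with 3 loose items along y (to z = 283). Origin: centre underneath. About 1 kg, slides at 5 to 14 N, tips forward if pushed high on the tall part
- oil_bottle: Clear glass oil bottle, 60 mm wide, 273 mm tall, standing in the crate's +y compartment; origin: centre of its underside
- mustard: Yellow squeeze bottle with red cap, 47 mm wide, 142 mm tall, standing in the crate's middle compartment; origin: centre of its underside
- pepper_mill: Brown wooden pepper mill, 58 mm wide, 170 mm tall, standing in the crate's -y compartment; origin: centre of its underside
- bay_home (a point): Where the crate's origin lies on the worktop when fully home in the fixed steel-railed bay. x runs from the open mouth (robot side) to the back rail, z up. Rails: 10 mm round bar at 35 mm height; back rail surface at x = +61 mm, side rails' inner surfaces at y = +-120 (5 mm play each side), flaring from x = -67 to y = +-150 at x = -99. Posts, 28 mm feet, at x = -69, y = +-142
- bar_pivot (a point): Axis of the swing bar on the bay's left post: x = -69, y = +142, z = 61 mm from bay_home. The bar is a 12 mm round steel rod, level at 61 mm height, 298 mm from here to the centre of its end ball. Shut, it lies along the bay's -y with its end in the keeper on the right post, 6 mm clear of the trough wall of a crate that is fully home
- bar_end (a point): Centre of the 20 mm black ball at the free end of the swing bar
- bar (a joint): Angle of the swing bar: 0 = shut across the bay's mouth (end stop), 1.57 = pointing out of the mouth toward the robot, up to 2.8 = swung wide open to the left. Closing turns it anticlockwise seen from above. Stays where it is left; moving it takes about 1 N at mid length
- timer: Red and white round kitchen timer, 66 mm wide, 60 mm high, loose, standing to the right of the bay; leave it; origin: centre of its underside
- pills: Amber pill bottle with white cap, 47 mm wide, 86 mm high, loose, to the right of the crate; leave it; origin: centre of its underside
- spice_jar: Glass spice jar with black cap, 42 mm wide, 90 mm high, loose, left of the bay; leave it; origin: centre of its underside
- tin: Teal rectangular tin, 99 x 122 mm, 61 mm high, loose, farther left of the bay; leave it; origin: centre of its underside
Not all that is in view belongs to the job. What is shaped like the pepper_mill but blue is not meant.

How it is judged:
On the way, in this order (a step that is already met when the one before it is completed fails the run):
1. the crate is fully home in the bay, squarely against the back rail, while the bar is still open (x of crate in the frame of bay_home above -0.006 m and y of crate in the frame of bay_home between -0.009 and 0.009 m and angle between the x axis of crate and the x axis of bay_home, either way round below 0.06 rad and value of joint bar above 0.3 rad), for 0.2 s.
2. the swing bar is shut across the mouth (value of joint bar below 0.05 rad), for 0.2 s.
At the end, for the whole second after the job is handed in: The crate stands at rest flat on the worktop in the bay, within 7.5 mm of the back rail, between the side rails and square to the bay within 0.06 rad; the bar is shut within 0.05 rad; the oil bottle, mustard and pepper mill are upright (within 0.3 rad) in their compartments (x of crate in the frame of bay_home between -0.0075 and 0.006 m and y of crate in the frame of bay_home between -0.009 and 0.009 m and angle between the x axis of crate and the x axis of bay_home, either way round below 0.06 rad and height (world z) of crate below 0.006 m and angle between crate's own z axis and vertical below 0.05 rad and value of joint bar below 0.05 rad and linear speed of crate below 0.02 m/s and angle between each of oil_bottle, mustard, pepper_mill's own z axis and vertical below 0.3 rad and horizontal distance between each of oil_bottle, pepper_mill and crate below 0.1 m and horizontal distance between mustard and crate below 0.03 m); the robot touches nothing.
It fails at once if the crate rocks (over 0.12 rad) or is lifted (over 12 mm) (angle between crate's own z axis and vertical above 0.12 rad or height (world z) of crate above 0.012 m).
It fails at once if the crate is pushed (over 3 N) with the fingers high up: TCP more than 80 mm above the worktop (contact force between the fingers and crate above 3 N and height (world z) of the grasp point above 0.08 m).
It fails at once if the fingers touch an item in the crate (over 2 N) (contact force between the fingers and oil_bottle above 2 N or contact force between the fingers and mustard above 2 N or contact force between the fingers and pepper_mill above 2 N).
It fails at once if an item in the crate is lifted or topples (height (world z) of any of oil_bottle, mustard, pepper_mill above 0.03 m or angle between any of oil_bottle, mustard, pepper_mill's own z axis and vertical above 0.35 rad).
It fails at once if a bystander (timer, pill bottle, spice jar, tin) is moved more than 20 mm (distance of any of timer, pills, spice_jar, tin from where it was at the start of the episode above 0.02 m).
It also fails if it takes over 67 s, if anything falls off the work surface, if the arm or the gripper's body presses on something with over 40 N, if the wrist force passes 120 N, or if a joint passes its speed limit or range.

## Robot

A 6-joint arm with a two-finger parallel gripper is mounted at the origin on a cart in front of the work surface, level with it; the furniture and walls round the work are solid. World frame = base frame: x ahead of the robot, y to its left, z up, the work surface at z = 0. Lengths are in m, angles in rad, forces in N, time in s.
With the tool pointing down it reaches from about 0.35 to 0.875 m from the base axis. Payload 4.2 kg.
Tool frame: the origin (TCP) lies between the finger pads, 19 mm behind the fingertips; this is the grasp point; z points along the fingers, y is the line along which they close (so a half turn about z gives the same grasp; the last joint's range is limited). The gripper opens to 85 mm and grips with 20 to 120 N. Pads are 22 mm wide; open, the fingers measure 114 mm over their backs; the gripper's body (76 mm by 85 mm) begins 54 mm behind the grasp point. The pads swing forward as they close: fully open they stand 13 mm farther back than shut.
Start: joints at [1.562, 0.385, 0.008, 0, -1.194, -0.259], TCP at [0.165, 0.603, 0.25] pointing down, gripper open.
Joint ranges: [-3.14, 3.14], [-1.21, 2.06], [-1.07, 1.41], [-3.16, 2.05], [-2.99, -0.16], [-3.1, 3.1]. Speed limits (rad/s): [2.79, 2.79, 3.14, 3.14, 3.14, 3.14].

## Interface

Orientations are given as a unit quaternion [x, y, z, w].
In Python, from plant import read_state, optics, ctrl gives the robot as it stands. The module is installed in compiled form; this text tells all that it offers.
- The arm moves only by the shell command python3 -m creep FILE [FORCE], which reads ROWS from the file FILE. ROWS is a JSON list that holds a single list of rows (three levels of brackets), with 1 to 8 rows, each of 7 numbers: the opening from 0.0 (shut) to 1.0 (fully open), then dx, dy, dz in normalised numbers (1 is 0.25 m), then a rotation vector rx, ry, rz in a scale on which 1.0 is 360 degrees; each row shifts and turns the commanded pose from where the row before left it, along the tool's axes as they then stand; what a row does not reach is not made up. A row lasts 1/8 s, in which the tool goes at most 0.0625 m and 0.188 rad, less where a joint would pass 70% of its speed; a pose out of reach is approached as far as the arm can. The fingers move at their own pace and stop on an object; FORCE is the grip in N (left out, the last holds). Time passes only in rows, so rows that do not move let the fingers close. It prints the time, the measured TCP pose, the force, the opening and the grip force at its end. No shift or turn number may pass 1 either way. Input that does not fit is refused with a message, and nothing moves.
- read_state(): the state, without advancing time (a new reading comes with each control period).
- optics.read_camera(name): name is "scene" or "top" or "wrist"; returns a dict with "pixels" (420x560x3 uint8, red, green, blue), "fov_y" (degrees; the focal length in pixels is half the picture's height over the tangent of half this angle, whatever the lens; pixels are square), "cx", "cy" (the principal point, pixels), "rvec" (rotation vector, rad) and "tvec" (3), from world to camera coordinates, as OpenCV has them. Camera axes: x right, y down, z forward; pixel columns grow to the right and rows downward; lengths in m; the calibration is good to about 2 mm. A picture is of the moment at which its call begins. There is no depth.
- ctrl.job_done(): hands the job in; it is judged then, once.
Trained networks look in a picture, given as the dict that the camera call returned (one of the last four; its "shot" number tells which), for a name from the list of things; names that differ only in an ending like _2 or _b are one class to them, and where a whole thing is asked for, a point or a joint stands for the part that bears it (a point fixed in the world has none). Each returns a list of dicts, best first, with "score" (0 to 1); they miss things now and then, are a little off and sometimes report something else, mostly with a low value. They report only what shows in the picture. A call takes as long as a camera call. They do not tell look-alikes from the thing itself.
- optics.spot_in(picture, name): "xyz" ([x, y, z] in m, in world coordinates, good to about 4 mm: the middle of the surface that is visible of it).
- optics.mark_of(picture, name): "xyz" ([x, y, z] in m, in world coordinates, good to about 4 mm: a listed point, or the origin of a listed thing).
The state is a dict: "t": time; "joints": joint angles; "joint_velocities": joint speeds; "joint_torque": joint torques, N m; "position": TCP position; "tcp_rot": TCP orientation; "force": force on the tool from outside, world axes, zero at the start; "ft_torque": the same for the moment, N m; "opening": opening from 0.0 (shut) to 1.0 (fully open); "gripper_force": force on a finger pad.
Only numpy, scipy, OpenCV 4.12 (cv2) and the standard library are available. Lean on these libraries where they do the work, as an engineer would, in place of code of your own. Each camera call takes 0.05 s, during which the arm holds its last target. There are 200 camera calls.

## Working session

There is one attempt and no reset: what is moved stays moved. The work goes in short steps, Python scripts to look and compute and a shell command to move; the robot and the scene stay as the last step left them, time stands still between calls to the robot, and variables do not carry over. Pictures are saved under pics/ and viewed, at most 10 in all, crops included, and the job is handed in when it is done.

```bash
mkdir -p pics; cat > h.py <<'E'
import numpy as np, cv2
from plant import read_state, optics, ctrl
from scipy.spatial.transform import Rotation as R
def pix(p,X):
    f=p["pixels"].shape[0]/2/np.tan(np.radians(p["fov_y"])/2)
    K=np.array([[f,0,p["cx"]],[0,f,p["cy"]],[0,0,1.]])
    return cv2.projectPoints(np.array(X,float).reshape(-1,3),np.array(p["rvec"],float),np.array(p["tvec"],float),K,None)[0].reshape(-1,2)
def save(p,n): cv2.imwrite("pics/"+n,cv2.cvtColor(p["pixels"],cv2.COLOR_RGB2BGR))
E
python3 - <<'E'
from h import *
s=read_state();print(s["position"],s["tcp_rot"],s["t"],R.from_quat(s["tcp_rot"]).as_matrix().round(3))
ps={}
for c in("scene","top"):
    p=optics.read_camera(c);save(p,c+"0.png");ps[c]=p
    for n in ["crate","oil_bottle","mustard","pepper_mill","bay_home","bar_pivot","bar_end","timer","pills","spice_jar","tin"]:
        for r in optics.mark_of(p,n)[:3]: print(c,n,np.round(r["xyz"],3),round(r["score"],2),pix(p,r["xyz"]).round())
E
```

```text
[0.16520442 0.60219264 0.24890332] [ 9.91038185e-01 -1.33574132e-01 -8.91992028e-05  1.12250618e-03] 0.0 [[ 0.964 -0.265 -0.   ]
 [-0.265 -0.964 -0.002]
 [ 0.     0.002 -1.   ]]
scene crate [ 0.495 -0.005 -0.003] 0.82 [[262. 252.]]
scene pepper_mill [ 0.542 -0.226 -0.   ] 0.69 [[335. 270.]]
scene pepper_mill [ 0.473 -0.329 -0.004] 0.56 [[359. 302.]]
scene bar_end [0.343 0.289 0.061] 0.58 [[150. 233.]]
scene timer [ 0.593 -0.339  0.001] 0.87 [[379. 273.]]
scene pills [ 0.474 -0.334 -0.   ] 0.9 [[361. 301.]]
scene spice_jar [0.685 0.251 0.003] 0.68 [[229. 188.]]
scene spice_jar [ 0.595 -0.338  0.   ] 0.56 [[379. 272.]]
scene tin [ 0.703  0.413 -0.003] 0.62 [[195. 172.]]
top crate [ 0.495 -0.001 -0.003] 0.82 [[283. 240.]]
top oil_bottle [0.516 0.071 0.012] 0.92 [[257. 232.]]
top mustard [ 0.515 -0.007  0.012] 0.69 [[286. 233.]]
top mustard [ 0.478 -0.328  0.004] 0.61 [[403. 250.]]
top pepper_mill [ 0.52  -0.07   0.008] 0.74 [[309. 231.]]
top pepper_mill [ 0.546 -0.224  0.005] 0.65 [[365. 224.]]
top bay_home [ 0.688  0.252 -0.002] 0.65 [[194. 168.]]
top bar_pivot [0.598 0.142 0.062] 0.87 [[231. 198.]]
top bar_end [0.343 0.286 0.066] 0.67 [[170. 295.]]
top timer [ 0.598 -0.338  0.   ] 0.68 [[406. 206.]]
top pills [ 0.477 -0.329  0.001] 0.54 [[403. 250.]]
top spice_jar [ 0.693  0.251 -0.001] 0.61 [[194. 166.]]
top tin [0.7   0.407 0.   ] 0.96 [[138. 162.]]
top tin [ 0.523 -0.07   0.011] 0.27 [[309. 230.]]
```

View pics/top0.png

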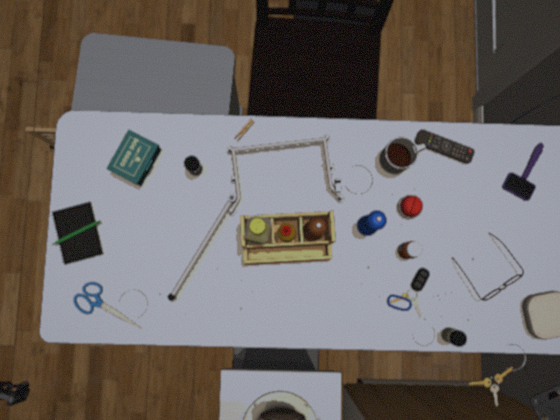

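View pics/scene0.png

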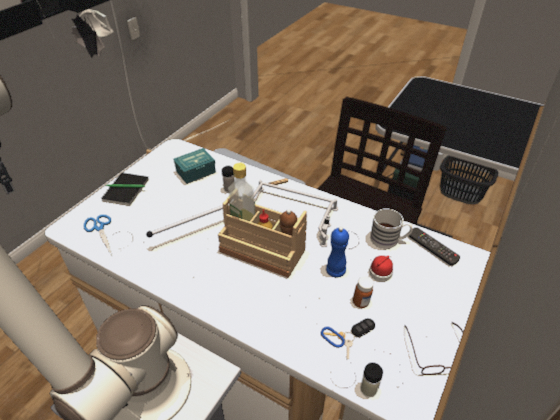

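Top view: the crate is at about (288,238), the bay opens toward the robot with its back rail at (231,149)–(327,138), and the bar runs (233,198)–(172,297). Pepper-mill candidates are brown at (315,228), in the crate, and the blue look-alike at (372,221). The brown one is meant. Next, a close crop with model overlays.

```bash
python3 - <<'E'
from h import *
p=optics.read_camera("top")
im=cv2.cvtColor(p["pixels"],cv2.COLOR_RGB2BGR)[130:300,165:365]
im=cv2.resize(im,None,fx=3.5,fy=3.5,interpolation=cv2.INTER_CUBIC)
cv2.imwrite("pics/c1.png",im)
def inv(u,v,z):
    f=210/np.tan(np.radians(p["fov_y"])/2);Rm=cv2.Rodrigues(np.array(p["rvec"],float))[0];t=np.array(p["tvec"],float)
    d=Rm.T@np.array([(u-p["cx"])/f,(v-p["cy"])/f,1]);c=-Rm.T@t
    return (c+d*(z-c[2])/d[2]).round(4)
print(inv(280,210,0),inv(281,210,0),inv(280,211,0))
for u,v in[(231,149),(327,138)]:print(inv(u,v,.035))
# averages
from collections import defaultdict
for c in("top","top","scene"):
    q=optics.read_camera(c)
    for n in["crate","bay_home","bar_pivot","bar_end","oil_bottle","pepper_mill","mustard"]:
        for r in optics.mark_of(q,n)[:2]:print(c,n,np.round(r["xyz"],4),round(r["score"],2))
E
```

```text
[0.5774 0.0102 0.    ] [0.5775 0.0075 0.    ] [0.5746 0.0102 0.    ]
[0.7361 0.1482 0.035 ]
[ 0.7751 -0.1123  0.035 ]
top crate [ 0.496  -0.0024 -0.0032] 0.63
top bay_home [ 0.5156 -0.0058  0.0098] 0.41
top bar_pivot [0.5994 0.1436 0.0616] 0.81
top bar_end [0.3387 0.2868 0.065 ] 0.95
top oil_bottle [0.5158 0.0693 0.0127] 0.61
top pepper_mill [ 0.5233 -0.0707  0.0138] 0.97
top pepper_mill [ 5.441e-01 -2.216e-01 -2.000e-04] 0.87
top mustard [ 0.5126 -0.0092  0.0134] 0.51
top mustard [ 0.4949 -0.0042 -0.0042] 0.49
top crate [ 0.4916 -0.0023 -0.0023] 0.94
top crate [0.6009 0.1425 0.0594] 0.56
top bay_home [ 0.4798 -0.3306  0.0007] 0.66
top bay_home [ 0.5969 -0.3394  0.0048] 0.58
top bar_pivot [0.6009 0.1414 0.062 ] 0.84
top bar_pivot [ 0.5224 -0.0671  0.0114] 0.5
top bar_end [0.3415 0.286  0.0628] 0.83
top oil_bottle [0.5153 0.07   0.0125] 0.59
top oil_bottle [ 0.7031  0.4075 -0.0029] 0.23
top pepper_mill [ 0.5189 -0.0673  0.0109] 0.91
top pepper_mill [ 5.449e-01 -2.240e-01  3.000e-04] 0.66
top mustard [ 0.511  -0.0106  0.0107] 0.54
scene crate [ 0.4982 -0.0062 -0.0026] 0.59
scene bar_end [0.3453 0.2889 0.0615] 0.62
scene pepper_mill [ 5.418e-01 -2.277e-01  4.000e-04] 0.86
```

View pics/c1.png

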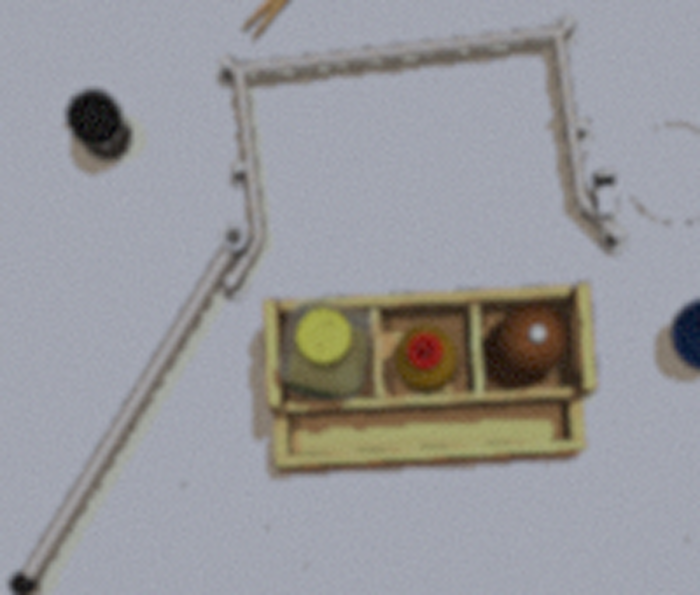

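```bash
python3 - <<'E'
from h import *
from scipy.optimize import least_squares
p=optics.read_camera("top")
def fit(M,C,x0,lab):
    M=np.array(M,float);U=165+(np.array(C,float)+.5)/3.5-.5; U[:,1]=130+(np.array(C,float)[:,1]+.5)/3.5-.5
    def X(q):
        c,s=np.cos(q[2]),np.sin(q[2]);return np.c_[q[0]+c*M[:,0]-s*M[:,1],q[1]+s*M[:,0]+c*M[:,1],M[:,2]]
    r=least_squares(lambda q:(pix(p,X(q))-U).ravel(),x0,loss="soft_l1")
    print(lab,r.x.round(4));print((pix(p,X(r.x))-U).round(1).tolist());return r.x
b=fit([[.066,.125,.035],[.066,-.125,.035],[-.067,.125,.035],[-.067,-.125,.035],[-.099,.155,.035],[-.099,-.155,.035],[-.069,.142,.061]],
 [(236,70),(562,36),(264,232),(582,207),(232,288),(613,243),(234,237)],[.67,.02,.1],"bay")
c=fit([[.061,.115,.165],[.061,-.115,.165],[-.019,.115,.165],[-.019,-.115,.165],[-.057,.115,.076],[-.057,-.115,.076]],
 [(266,300),(592,284),(272,406),(595,390),(277,468),(582,452)],[.495,0,.05],"crate")
B=R.from_euler("z",b[2]).as_matrix()[:2,:2]
print("crate in bay",B.T@(c[:2]-b[:2]),c[2]-b[2])
pv=b[:2]+B@[-.069,.142];print("pivot",pv)
a=np.array([.3415,.287])-pv;print("bar len",np.hypot(*a),"angle",np.arctan2(*(a[::-1]))-(b[2]-np.pi/2))
E
```

```text
bay [0.6863 0.008  0.1343]
[[1.7, -0.1], [-0.2, 0.4], [-1.5, 1.9], [-0.1, -0.6], [-2.4, -1.2], [3.5, -0.3], [0.2, 0.5]]
crate [ 0.4941 -0.008   0.0755]
[[-1.0, -1.5], [0.3, -1.3], [-1.3, 1.3], [1.5, 1.2], [-0.5, -0.1], [1.6, 0.1]]
crate in bay [-0.1925648  0.0098459] -0.05876228663901985
pivot [0.59886967 0.13950512]
bar len 0.29663763804384397 angle 4.057730743517144
```

Crate sits at −0.193 m, y +0.01, yaw −0.06 in the bay frame, and the bar is at about 2.2 rad. I'll go behind the crate with the gripper open, so there are two contact points, high first.

Careful with the scale: shifts go in shares of 0.25 m and turns go in shares of 360 degrees. That gives: 0.0448 m / 0.25 = 0.1792, 0.0314 m / 0.25 = 0.1256.

```bash
echo '[[[1,0.1256,0.1792,0,0,0,0],[1,0.1256,0.1792,0,0,0,0],[1,0.1256,0.1792,0,0,0,0],[1,0.1256,0.1792,0,0,0,0],[1,0.1256,0.1792,0,0,0,0],[1,0.1256,0.1792,0,0,0,0]]]' > path.dat && python3 -m creep path.dat; echo '[[[1,0.1256,0.1792,0,0,0,0],[1,0.1256,0.1792,0,0,0,0],[1,0.1256,0.1792,0,0,0,0],[1,0.1256,0.1792,0,0,0,0],[1,0.1256,0.1792,0,0,0,0],[1,0.1256,0.1792,0,0,0,0],[1,0,0,0,0,0,-0.0286],[1,0,0,0,0,0,-0.0282]]]' > path.dat && python3 -m creep path.dat
cat >> h.py <<'E'
def rel(pos,yaw,tilt):
    s=read_state();Rc=R.from_quat(s["tcp_rot"]);x=[np.cos(yaw),np.sin(yaw),0];y=[np.sin(yaw),-np.cos(yaw),0]
    T=R.from_matrix(np.c_[x,y,[0,0,-1]])*R.from_rotvec([0,tilt,0])
    print("t",round(s["t"],2),"pos",s["position"].round(4) if hasattr(s["position"],'round') else s["position"],"F",np.round(s["force"],1))
    print("d tool",Rc.inv().apply(np.array(pos)-s["position"]).round(4),"rot",(Rc.inv()*T).as_rotvec().round(4))
E
python3 -c "
from h import *
rel([.386,-.016,.03],.09,.15)"
```

```text
t: 3.25
position: [0.2762, 0.292, 0.2503]
tcp_rot: [0.991, -0.133, 0.0, -0.0]
force: [1.3, -0.3, 0.6]
opening: 0.999
gripper_force: 0.0
t: 4.25
position: [0.3865, -0.0166, 0.2501]
tcp_rot: [0.999, 0.046, 0.0, -0.0]
force: [0.4, -0.5, 0.4]
opening: 1.002
gripper_force: 0.0
t 4.25 pos [ 0.3865 -0.0166  0.2501] F [ 0.4 -0.5  0.4]
d tool [-0.0005 -0.0006  0.2201] rot [-0.0002  0.1499  0.0019]
```

Converted, 0.05 m / 0.25 = 0.2, 0.04 m / 0.25 = 0.16, 0.15 rad / 6.2832 = 0.0239.

```bash
echo '[[[1,0,0,0.2,0,0,0],[1,0,0,0.2,0,0,0],[1,0,0,0.2,0,0,0],[1,0,0,0.16,0,0,0],[1,0,0,0.08,0,0.0239,0],[1,0,0,0,0,0,0]]]' > path.dat && python3 -m creep path.dat; python3 - <<'E'
from h import *
rel([.386,-.016,.03],.09,.15)
save(optics.read_camera("wrist"),"w1.png")
E
```

```text
t: 5.0
position: [0.3841, -0.0231, 0.0429]
tcp_rot: [0.997, 0.043, 0.056, 0.007]
force: [-0.5, -0.7, 0.2]
opening: 1.0
gripper_force: 0.0
t 5.0 pos [ 0.3841 -0.0231  0.0429] F [-0.5 -0.7  0.2]
d tool [ 0.0011 -0.0072  0.0129] rot [ 0.0198  0.0385 -0.0021]
```

View pics/w1.png

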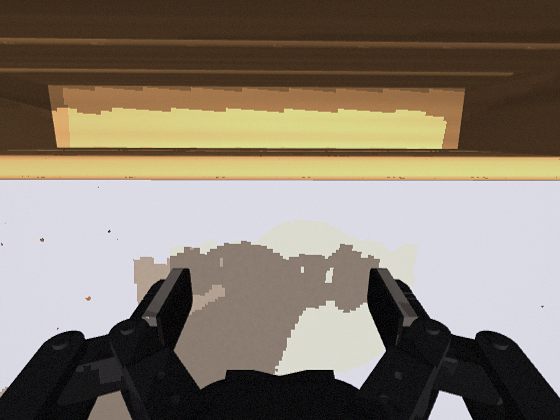

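Wrist view: trough front edge lies level at row ~180, both fingertips at (180,275) and (378,275) clear of it and square. Lowering the last bit.

Converted, 0.012 m / 0.25 = 0.048, 0.008 m / 0.25 = 0.032, 0.03 rad / 6.2832 = 0.0048.

```bash
echo '[[[1,0.032,-0.028,0.048,0,0,0],[1,0,0,0,0,0.0048,0],[1,0,0,0,0,0,0]]]' > path.dat && python3 -m creep path.dat; python3 -c "
from h import *
rel([.417,-.0138,.028],.085,.15)"
```

```text
t: 5.42
position: [0.4026, -0.0131, 0.0401]
tcp_rot: [0.996, 0.043, 0.075, 0.002]
force: [-0.2, -0.4, 0.4]
opening: 1.002
gripper_force: 0.0
t 5.42 pos [ 0.4026 -0.0131  0.0401] F [-0.2 -0.4  0.4]
d tool [0.0124 0.0018 0.0142] rot [0.011  0.0006 0.0014]
```

Converted, 0.012 m / 0.25 = 0.048, 0.006 m / 0.25 = 0.024, 0.01 rad / 6.2832 = 0.0016.

```bash
echo '[[[1,0,0.008,0.048,0,0,0],[1,0.012,0,0,0.0016,0,0],[1,0.024,0,0,0,0,0],[1,0.024,0,0.004,0,0,0],[1,0,0,0,0,0,0]]]' > path.dat && python3 -m creep path.dat; python3 -c "
from h import *
rel([.417,-.0138,.028],.085,.15)
rel([.610,-.0023,.028],.134,.15)"
```

```text
t: 6.05
position: [0.4196, -0.0147, 0.0328]
tcp_rot: [0.997, 0.043, 0.069, -0.005]
force: [-0.3, 0.9, 0.0]
opening: 1.003
gripper_force: 0.0
t 6.05 pos [ 0.4196 -0.0147  0.0328] F [-0.3  0.9  0. ]
d tool [-0.0031 -0.0011  0.0044] rot [-0.0036  0.0108  0.0017]
t 6.05 pos [ 0.4196 -0.0147  0.0328] F [-0.3  0.9  0. ]
d tool [0.1883 0.0043 0.0312] rot [ 0.0034  0.0107 -0.0468]
```

Converted, 0.007 m / 0.25 = 0.028, 0.005 m / 0.25 = 0.02.

```bash
echo '[[[1,0.02,0,0.012,0,0,0],[1,0.02,0,0.008,0,0,0],[1,0.028,0,0.004,0,0,0],[1,0.028,0,0.004,0,0,0],[1,0.028,0,0.004,0,0,0],[1,0.028,0,0.004,0,0,0],[1,0.028,0,0.004,0,0,0],[1,0.028,0,0.004,0,0,0]]]' > path.dat && python3 -m creep path.dat; python3 -c "
from h import *
rel([.610,-.0023,.028],.134,.15)
p=optics.read_camera('top')
for r in optics.mark_of(p,'crate')[:2]: print(r)"
```

```text
t: 7.05
position: [0.4666, -0.0124, 0.0273]
tcp_rot: [0.997, 0.042, 0.063, -0.003]
force: [-8.5, -0.9, 5.5]
opening: 0.995
gripper_force: 4.2
t 7.05 pos [ 0.4666 -0.0124  0.0273] F [-8.5 -0.9  5.5]
d tool [0.1427 0.0022 0.0175] rot [ 0.0064  0.0229 -0.0485]
{'xyz': [0.5354, 0.0029, -0.0018], 'score': 0.74}
{'xyz': [0.3413, 0.2854, 0.0629], 'score': 0.57}
```

Converted, 0.008 m / 0.25 = 0.032, 0.001 m / 0.25 = 0.004, -0.006 rad / 6.2832 = -0.001.

```bash
echo '[[[1,0.032,0,0.004,0,0.0005,-0.001],[1,0.032,0,0.004,0,0.0005,-0.001],[1,0.032,0,0.004,0,0.0005,-0.001],[1,0.032,0,0.004,0,0.0005,-0.001],[1,0.032,0,0.004,0,0.0005,-0.001],[1,0.032,0,0.004,0,0.0005,-0.001],[1,0.032,0,0.004,0,0,-0.001],[1,0,0,0,0,0,0]]]' > path.dat && python3 -m creep path.dat; python3 - <<'E'
from h import *
rel([.610,-.0023,.028],.134,.15)
p=optics.read_camera('top')
for r in optics.mark_of(p,'crate')[:1]: print(r)
im=cv2.cvtColor(p["pixels"],cv2.COLOR_RGB2BGR)[130:300,165:365]
cv2.imwrite("pics/c2.png",cv2.resize(im,None,fx=3.5,fy=3.5,interpolation=cv2.INTER_CUBIC))
E
```

```text
t: 8.15
position: [0.5248, -0.006, 0.0283]
tcp_rot: [0.995, 0.063, 0.074, -0.003]
force: [-4.4, -2.7, -1.8]
opening: 0.998
gripper_force: 2.0
t 8.15 pos [ 0.5248 -0.006   0.0283] F [-4.4 -2.7 -1.8]
d tool [0.084  0.0071 0.0129] rot [ 0.0053  0.0012 -0.0071]
{'xyz': [0.6134, 0.0047, 0.0077], 'score': 0.72}
```

View pics/c2.png

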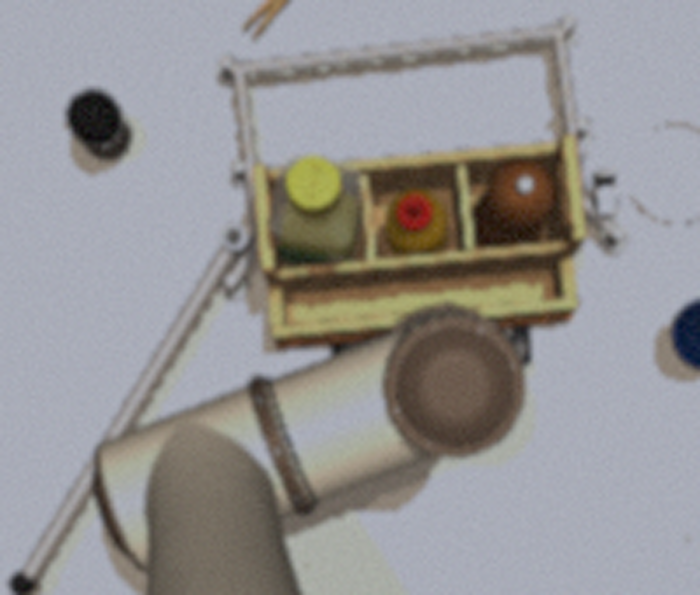

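Top view: the crate is entering the bay squarely (tall part corners (257,170) and (576,140)), flares passed on both sides, items upright. Checking lateral alignment.

Converted, 0.006 m / 0.25 = 0.024, 0.001 m / 0.25 = 0.004, -0.002 rad / 6.2832 = -0.0003.

```bash
python3 - <<'E'
from h import *
from scipy.optimize import least_squares
p=optics.read_camera("top")
C=np.array([(255,170),(574,137),(268,278),(581,241),(273,339),(576,313)],float)
M=np.array([[.061,.115,.165],[.061,-.115,.165],[-.019,.115,.165],[-.019,-.115,.165],[-.057,.115,.076],[-.057,-.115,.076]])
U=(C+.5)/3.5-.5+[165,130]
def X(q):
    c,s=np.cos(q[2]),np.sin(q[2]);return np.c_[q[0]+c*M[:,0]-s*M[:,1],q[1]+s*M[:,0]+c*M[:,1],M[:,2]]
r=least_squares(lambda q:(pix(p,X(q))-U).ravel(),[.6,0,.1]);q=r.x
B=R.from_euler("z",.1343).as_matrix()[:2,:2]
print(q,B.T@(q[:2]-[.6863,.008]))
E
echo '[[[1,0.024,0.004,0.004,0,0,-0.0003],[1,0.024,0.004,0.004,0,0,-0.0003],[1,0.024,0.004,0.004,0,0,0],[1,0.024,0.004,0.004,0,0,0],[1,0,0,0,0,0,0]]]' > path.dat && python3 -m creep path.dat; python3 -c "
from h import *
rel([.610,-.0023,.028],.134,.15)"
```

```text
[0.59134808 0.00151638 0.13009274] [-0.09496504  0.00628851]
t: 8.93
position: [0.5535, -0.0049, 0.0301]
tcp_rot: [0.995, 0.066, 0.079, -0.004]
force: [-2.8, -1.0, -1.3]
opening: 1.002
gripper_force: 1.3
t 8.93 pos [ 0.5535 -0.0049  0.0301] F [-2.8 -1.  -1.3]
d tool [0.0553 0.0049 0.011 ] rot [ 0.0036 -0.0083 -0.0005]
```

Converted, 0.006 m / 0.25 = 0.024, 0.0015 m / 0.25 = 0.006.

```bash
echo '[[[1,0.024,0,0.006,0,0,0],[1,0.024,0,0.006,0,0,0],[1,0.024,0,0.006,0,0,0],[1,0.024,0,0.006,0,0,0],[1,0.024,0,0.004,0,0,0],[1,0,0,0,0,0,0]]]' > path.dat && python3 -m creep path.dat; python3 -c "
from h import *
rel([.610,-.0023,.028],.134,.15)"
```

```text
t: 9.68
position: [0.583, -0.0013, 0.0281]
tcp_rot: [0.995, 0.066, 0.078, -0.003]
force: [-4.4, -1.6, 1.8]
opening: 0.996
gripper_force: 2.2
t 9.68 pos [ 0.583  -0.0013  0.0281] F [-4.4 -1.6  1.8]
d tool [0.0263 0.0046 0.0043] rot [ 0.0038 -0.007  -0.0012]
```

Converted, 0.005 m / 0.25 = 0.02, 0.004 m / 0.25 = 0.016.

```bash
echo '[[[1,0.02,0,0.0028,0,0,0],[1,0.02,0,0.0028,0,0,0],[1,0.02,0,0.0028,0,0,0],[1,0.016,0,0.0024,0,0,0],[1,0,0,0,0,0,0]]]' > path.dat && python3 -m creep path.dat;  echo '[[[1,0.012,0,0.002,0,0,0],[1,0.012,0,0.002,0,0,0],[1,0,0,0,0,0,0]]]' > path.dat && python3 -m creep path.dat; python3 -c "
from h import *
rel([.610,-.0023,.028],.134,.15)"
```

```text
t: 10.3
position: [0.6016, 0.0013, 0.028]
tcp_rot: [0.995, 0.066, 0.078, -0.003]
force: [-3.7, -1.5, 0.9]
opening: 1.0
gripper_force: 2.2
t: 10.68
position: [0.6073, 0.0021, 0.0279]
tcp_rot: [0.995, 0.066, 0.078, -0.003]
force: [-5.5, -0.7, 2.0]
opening: 1.001
gripper_force: 2.7
t 10.68 pos [0.6073 0.0021 0.0279] F [-5.5 -0.7  2. ]
d tool [0.002  0.0047 0.0003] rot [ 0.0039 -0.0057 -0.0011]
```

Not against the rail yet by force; keep creeping until the force rises.

Converted, 0.002 m / 0.25 = 0.008, 0.0003 m / 0.25 = 0.0012.

```bash
for i in 1 2; do echo '[[[1,0.008,0,0.0012,0,0,0],[1,0.008,0,0.0012,0,0,0],[1,0,0,0,0,0,0]]]' > path.dat && python3 -m creep path.dat | egrep 'pos|force:'; done; python3 -c "
from h import *
p=optics.read_camera('top');print([r['xyz'] for r in optics.mark_of(p,'crate')[:1]])
im=cv2.cvtColor(p['pixels'],cv2.COLOR_RGB2BGR)[130:300,165:365]
cv2.imwrite('pics/c3.png',cv2.resize(im,None,fx=3.5,fy=3.5,interpolation=cv2.INTER_CUBIC))"
```

```text
position: [0.6111, 0.0026, 0.0279]
force: [-6.5, -1.8, 1.4]
gripper_force: 2.9
position: [0.6151, 0.0031, 0.0279]
force: [-6.2, -0.9, 2.8]
gripper_force: 2.9
[[0.6857, 0.0164, -0.0034]]
```

Converted, 0.002 m / 0.25 = 0.008, 0.0003 m / 0.25 = 0.0012.

```bash
for i in 1 2; do echo '[[[1,0.008,0,0.0012,0,0,0],[1,0.008,0,0.0012,0,0,0],[1,0,0,0,0,0,0]]]' > path.dat && python3 -m creep path.dat | egrep 'pos|force:'; done
```

```text
position: [0.6166, 0.0031, 0.0277]
force: [-12.3, -0.1, 7.5]
gripper_force: 6.0
position: [0.6171, 0.0027, 0.027]
force: [-19.3, -0.7, 12.3]
gripper_force: 9.4
```

View pics/c3.png

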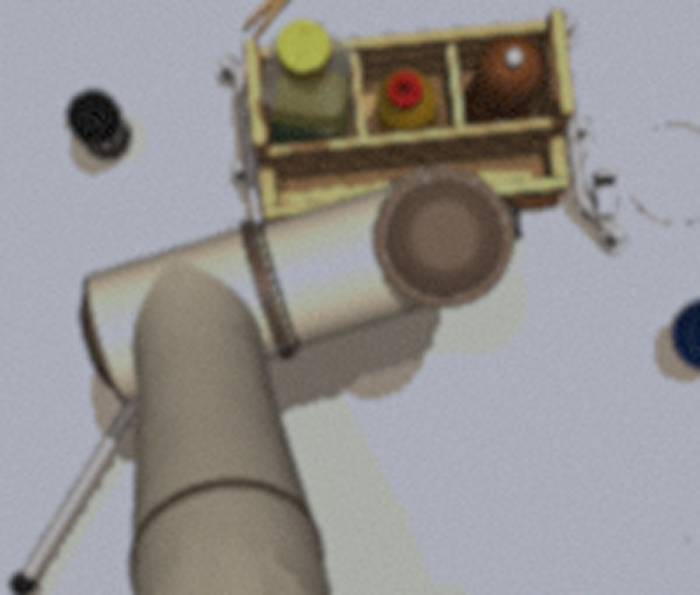

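Top view: the crate sits square between the rails against the back rail, and force rising at a fixed position confirms it is home. Backing off and rising clear.

Converted, -0.06 m / 0.25 = -0.24, -0.04 m / 0.25 = -0.16, -0.15 rad / 6.2832 = -0.0239.

```bash
echo '[[[1,-0.016,0,0,0,0,0],[1,-0.032,0,0,0,0,0],[1,-0.06,0,0,0,0,0],[1,-0.12,0,0,0,0,0],[0,-0.08,0,-0.16,0,0,0],[0,0,0,-0.24,0,0,0],[0,0,0,-0.24,0,-0.0239,0],[0,0,0,0,0,0,0]]]' > path.dat && python3 -m creep path.dat; python3 -c "
from h import *
rel([.451,.283,.2],.134,0)
p=optics.read_camera('top')
for n in ['crate','bar_end','bar_pivot']:print(n,[r['xyz'] for r in optics.mark_of(p,n)[:1]])"
```

```text
t: 13.28
position: [0.5327, -0.007, 0.1664]
tcp_rot: [0.997, 0.066, 0.028, 0.001]
force: [0.6, 0.7, -1.2]
opening: 0.144
gripper_force: 0.0
t 13.28 pos [ 0.5327 -0.007   0.1664] F [ 0.6  0.7 -1.2]
d tool [-0.0407 -0.2981 -0.0373] rot [ 0.0047 -0.055  -0.0014]
crate [[0.6858, 0.0158, -0.0047]]
bar_end [[0.3414, 0.2838, 0.0611]]
bar_pivot [[0.5984, 0.1439, 0.064]]
```

Converted, -0.05 m / 0.25 = -0.2, -0.008 m / 0.25 = -0.032.

```bash
echo '[[[0,-0.032,-0.2,-0.08,0,0,0],[0,-0.032,-0.2,-0.04,0,0,0],[0,-0.032,-0.2,0,0,0,0],[0,-0.032,-0.2,0,0,0,0],[0,-0.032,-0.2,0,0,0,0],[0,0,-0.2,0,0,0,0],[0,0,0,0,0,0,0]]]' > path.dat && python3 -m creep path.dat; python3 -c "
from h import *
rel([.451,.283,.061],.134,0)"
```

```text
t: 14.35
position: [0.446, 0.2863, 0.1854]
tcp_rot: [0.998, 0.068, 0.019, 0.002]
force: [1.2, 0.3, -0.1]
opening: 0.001
gripper_force: 0.0
t 14.35 pos [0.446  0.2863 0.1854] F [ 1.2  0.3 -0.1]
d tool [-1.000e-04  3.100e-03  1.245e-01] rot [ 0.0069 -0.0372  0.0015]
```

Converted, 0.04 m / 0.25 = 0.16, 0.03 m / 0.25 = 0.12.

```bash
echo '[[[0,0,0,0.16,0,0,0],[0,0,0,0.16,0,0,0],[0,0,0,0.12,0,0,0],[0,0,0,0.056,0,0,0],[0,0,0,0,0,0,0]]]' > path.dat && python3 -m creep path.dat; python3 - <<'E'
from h import *
rel([.451,.283,.061],.134,0)
# way points in tool axes (yaw frame), consecutive
pv=np.array([.599,.141]);s=read_state();Rc=R.from_quat(s["tcp_rot"]).inv()
prev=np.array(s["position"])
for d in(150,165,180,195,210,225,240,255,270,277.7):
    a=np.radians(d);w=.026
    P=pv+.2*np.array([np.cos(a),np.sin(a)])+w*np.array([np.sin(a),-np.cos(a)])
    P=np.r_[P,.061];print(d,P.round(3),Rc.apply(P-prev).round(4));prev=P
E
```

```text
t: 14.98
position: [0.4511, 0.2826, 0.0621]
tcp_rot: [0.998, 0.065, 0.018, 0.003]
force: [-0.8, -0.4, -0.2]
opening: -0.001
gripper_force: 0.0
t 14.97 pos [0.4511 0.2826 0.0621] F [-0.8 -0.4 -0.2]
d tool [-0.0001 -0.0004  0.0011] rot [ 0.008  -0.0361 -0.0032]
150 [0.439 0.264 0.061] [-0.0147  0.0173  0.0007]
165 [0.413 0.218 0.061] [-0.032   0.0418 -0.0008]
180 [0.399 0.167 0.061] [-0.0201  0.0487 -0.0003]
195 [0.399 0.114 0.061] [-0.0068  0.0522  0.0002]
210 [0.413 0.064 0.061] [0.007  0.0522 0.0007]
225 [0.439 0.018 0.061] [0.0202 0.0486 0.0011]
240 [ 0.476 -0.019  0.061] [0.0321 0.0417 0.0015]
255 [ 0.522 -0.045  0.061] [0.0418 0.032  0.0018]
270 [ 0.573 -0.059  0.061] [0.0486 0.0201 0.0019]
277.7 [ 0.6   -0.061  0.061] [0.0266 0.0052 0.001 ]
```

Converted, 0.024 m / 0.25 = 0.096, 0.021 m / 0.25 = 0.084.

```bash
echo '[[[0,-0.028,0.036,0,0,0,0],[0,-0.028,0.036,0,0,0,0],[0,-0.064,0.084,0,0,0,0],[0,-0.064,0.084,0,0,0,0],[0,-0.04,0.096,0,0,0,0],[0,-0.04,0.096,0,0,0,0],[0,0,0,0,0,0,0]]]' > path.dat && python3 -m creep path.dat; python3 - <<'E'
from h import *
rel([.399,.114,.061],.134,0)
p=optics.read_camera("top")
for c in [p,optics.read_camera("scene")]:print([(r["xyz"],r["score"]) for r in optics.mark_of(c,"bar_end")[:2]])
E
```

```text
t: 15.85
position: [0.399, 0.166, 0.062]
tcp_rot: [0.998, 0.065, 0.019, 0.002]
force: [-0.2, 0.8, 0.5]
opening: -0.0
gripper_force: 0.0
t 15.85 pos [0.399 0.166 0.062] F [-0.2  0.8  0.5]
d tool [-0.0068  0.0515  0.001 ] rot [ 0.0057 -0.038  -0.0047]
[([0.3036, 0.1424, 0.0642], 0.57)]
[]
```

The bar follows (ball now due −x of the pivot). Continuing round.

Converted, 0.026 m / 0.25 = 0.104, 0.024 m / 0.25 = 0.096.

```bash
echo '[[[0,-0.0136,0.104,0,0,0,0],[0,-0.0136,0.104,0,0,0,0],[0,0.014,0.104,0,0,0,0],[0,0.014,0.104,0,0,0,0],[0,0.04,0.096,0,0,0,0],[0,0.04,0.096,0,0,0,0],[0,0.064,0.084,0.004,0,0,0],[0,0.064,0.084,0.004,0,0,0]]]' > path.dat && python3 -m creep path.dat; echo '[[[0,0.056,0.0428,0.004,0,0,0],[0,0.056,0.0428,0.004,0,0,0],[0,0.056,0.0428,0,0,0,0],[0,0,0,0,0,0,0]]]' > path.dat && python3 -m creep path.dat; python3 - <<'E'
from h import *
rel([.6,-.061,.061],.134,0)
p=optics.read_camera("top")
print([(r["xyz"],r["score"]) for r in optics.mark_of(p,"bar_end")[:2]])
im=cv2.cvtColor(p['pixels'],cv2.COLOR_RGB2BGR)[130:300,165:365]
cv2.imwrite('pics/c4.png',cv2.resize(im,None,fx=3.5,fy=3.5,interpolation=cv2.INTER_CUBIC))
E
```

```text
t: 17.05
position: [0.4783, -0.0178, 0.0624]
tcp_rot: [0.998, 0.066, 0.019, 0.002]
force: [-0.2, 1.4, 0.1]
opening: 0.001
gripper_force: 0.5
t: 17.55
position: [0.5243, -0.0439, 0.0619]
tcp_rot: [0.998, 0.065, 0.02, 0.002]
force: [0.4, 0.2, 0.0]
opening: -0.001
gripper_force: 0.0
t 17.55 pos [ 0.5243 -0.0439  0.0619] F [0.4 0.2 0. ]
d tool [0.0727 0.0268 0.0039] rot [ 0.0061 -0.0387 -0.0033]
[([0.5192, -0.1436, 0.0649], 0.84), ([0.476, -0.3291, -0.0011], 0.26)]
```

View pics/c4.png

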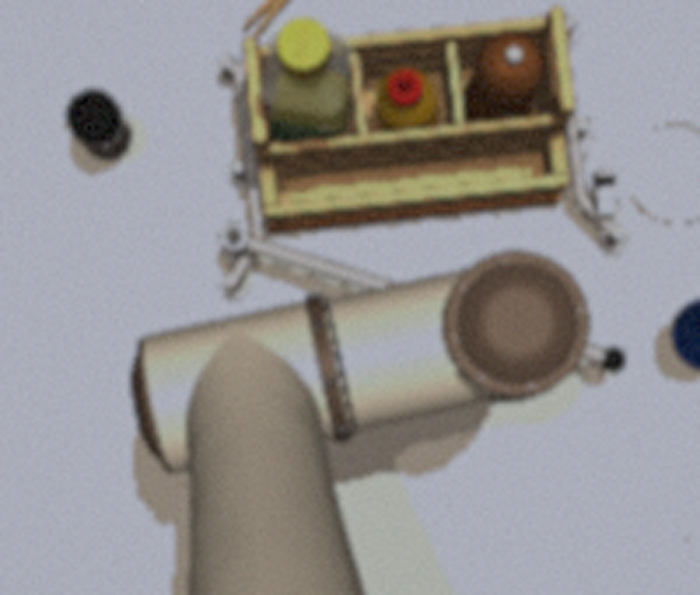

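The bar is about 0.4 rad from shut (ball at (614,358)), and the crate is still home and square. Finishing the closure gently.

Converted, 0.016 m / 0.25 = 0.064, 0.008 m / 0.25 = 0.032.

```bash
echo '[[[0,0.064,0.0268,0.004,0,0,0],[0,0.064,0.0268,0.004,0,0,0],[0,0.064,0.0268,0.004,0,0,0],[0,0.032,0.008,0,0,0,0],[0,0.032,0.008,0,0,0,0],[0,0.02,0.004,0,0,0,0],[0,0,0,0,0,0,0]]]' > path.dat && python3 -m creep path.dat; for i in 1 2 3; do echo '[[[0,0.012,0,0,0,0,0],[0,0,0,0,0,0,0]]]' > path.dat && python3 -m creep path.dat|egrep 'pos|force:'; done; python3 -c "
from h import *
p=optics.read_camera('top')
print([(r['xyz'],r['score']) for r in optics.mark_of(p,'bar_end')[:2]])"
```

```text
t: 18.52
position: [0.5951, -0.0598, 0.062]
tcp_rot: [0.998, 0.066, 0.019, 0.002]
force: [-0.4, -0.1, 0.3]
opening: 0.004
gripper_force: 0.0
position: [0.5979, -0.0596, 0.0621]
force: [-0.7, -0.8, -0.0]
gripper_force: 0.1
position: [0.6011, -0.0591, 0.0622]
force: [-0.5, -0.9, -0.3]
gripper_force: 0.1
position: [0.6041, -0.0587, 0.0623]
force: [-0.1, -0.2, 0.4]
gripper_force: 0.1
[([0.6356, -0.1558, 0.0632], 0.58)]
```

Converted, 0.003 m / 0.25 = 0.012.

```bash
for i in 1 2 3; do echo '[[[0,0.012,0,0,0,0,0],[0,0,0,0,0,0,0]]]' > path.dat && python3 -m creep path.dat|egrep 'pos|force:'; done
```

```text
position: [0.607, -0.0583, 0.0624]
force: [-0.4, -0.3, -0.4]
gripper_force: 0.1
position: [0.61, -0.0579, 0.0625]
force: [-0.0, -0.6, -0.8]
gripper_force: 0.1
position: [0.613, -0.0575, 0.0626]
force: [-0.3, 0.4, 0.5]
gripper_force: 0.1
```

Converted, 0.002 m / 0.25 = 0.008.

```bash
for i in 1 2 3; do echo '[[[0,0.008,0,0,0,0,0],[0,0,0,0,0,0,0]]]' > path.dat && python3 -m creep path.dat|egrep 'pos|force:'; done; python3 - <<'E'
from h import *
p=optics.read_camera("wrist");save(p,"w2.png")
p=optics.read_camera("top")
print([(r['xyz'],r['score']) for r in optics.mark_of(p,'bar_end')[:2]])
E
```

```text
position: [0.6133, -0.0575, 0.0624]
force: [-4.2, 0.7, 2.0]
gripper_force: 2.4
position: [0.6134, -0.0575, 0.0623]
force: [-8.6, 0.2, 5.9]
gripper_force: 4.2
position: [0.6136, -0.0575, 0.0621]
force: [-12.0, 0.2, 6.9]
gripper_force: 5.9
[([0.6423, -0.1541, 0.0646], 0.37)]
```

View pics/w2.png

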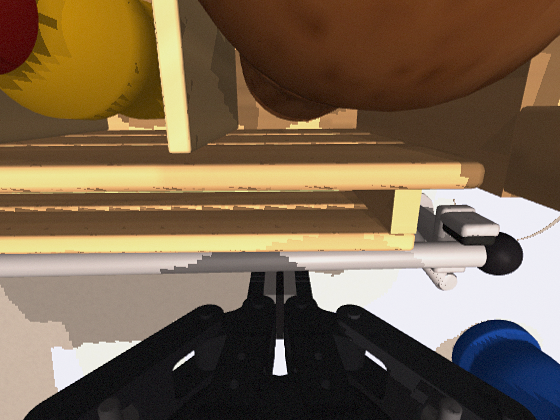

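Wrist view: the bar lies parallel to and just in front of the trough wall (row ~262), with its black ball in the keeper at (500,253). The hard stop has been reached. Backing off and verifying.

Converted, -0.06 m / 0.25 = -0.24, -0.04 m / 0.25 = -0.16.

```bash
echo '[[[0,-0.024,0,0,0,0,0],[0,-0.06,0,0,0,0,0],[0,-0.16,0,0,0,0,0],[0,-0.12,0,-0.16,0,0,0],[0,-0.08,0,-0.24,0,0,0],[0,-0.16,0,-0.16,0,0,0],[0,-0.16,0,0,0,0,0],[0,0,0,0,0,0,0]]]' > path.dat && python3 -m creep path.dat; python3 - <<'E'
from h import *
p=optics.read_camera("top")
for n in("bar_end","crate"):print([(r['xyz'],r['score']) for r in optics.mark_of(p,n)[:1]])
im=cv2.cvtColor(p['pixels'],cv2.COLOR_RGB2BGR)[130:300,165:365]
cv2.imwrite('pics/c5.png',cv2.resize(im,None,fx=3.5,fy=3.5,interpolation=cv2.INTER_CUBIC))
E
```

```text
t: 22.02
position: [0.4231, -0.0817, 0.196]
tcp_rot: [0.998, 0.065, 0.021, 0.001]
force: [0.6, 0.7, 0.0]
opening: -0.003
gripper_force: 0.0
[([0.648, -0.154, 0.063], 0.77)]
[([0.6839, 0.0161, -0.0022], 0.93)]
```

View pics/c5.png

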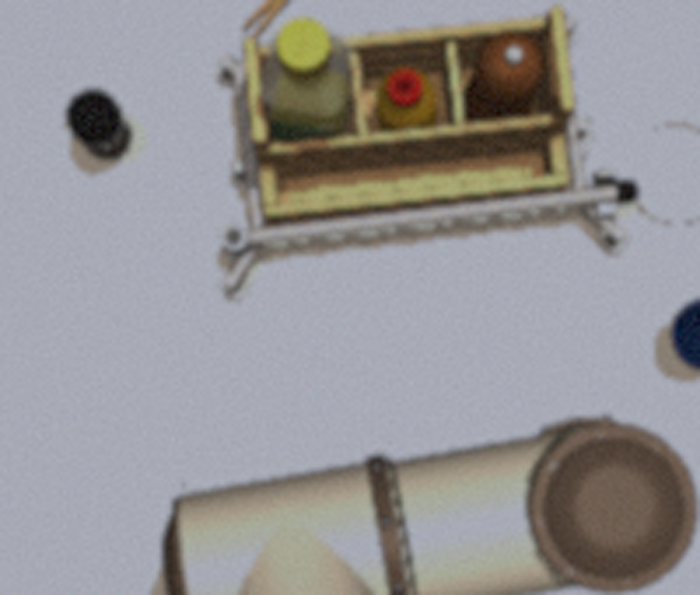

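The bar is shut with its end in the keeper at (605,192), the crate is home with all three items upright, and the arm is clear.

```bash
python3 -c "
from plant import ctrl
print(ctrl.job_done())"
```

```text
the job is handed in; nothing more can be done
None
```

The crate is fully home against the back rail with its three items upright, the swing bar is shut in its keeper, the arm is clear, and the job was handed in at about 22 s; no verdict came back from the judge.

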